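Lay a cork separator on a stone slab and stack the next slab

TASK

Stack the next stone sample: lay the cork separator sheet centred and square on the dark slab that lies on the wooden skid and let go of it, then take the terracotta-coloured slab off the sloping rack and lay it flat on the cork, edges in line with the dark slab. Set both down gently without dropping them, leave the dark slab where it lies, and do not disturb the other things on the table.

Things in the scene. Friction and masses are not known exactly. Their poses are not given: they have to be found in the camera images.
- sheet_center (a point): centre (half-way up) of the loose stiff cork separator sheet, 140 x 44 x 8 mm (x long, y wide, z thick), light (about 40 g). It starts flat on a narrow aluminium trestle whose top is only 28 mm wide and 40 mm above the table (its foot plate is 70 mm wide, 8 mm high), so the sheet overhangs by 8 mm along each long side. Best gripped across its 44 mm width.
- slab_center (a point): centre (half-way up) of the loose terracotta slab to stack, 150 x 54 x 20 mm (x long, y wide, z thick), 0.27 to 0.55 kg. It starts on the sloping rack, 35 degrees from level: x up the slope towards the robot, z out of its upper face, up and away from the robot. Grip it across its 54 mm width, tool square to its face: fingers tilted 35 degrees, pointing down and back towards the robot.
- lower_center (a point): centre (half-way up) of the dark slab, 150 x 54 x 20 mm (x long, y wide, z up), 0.39 kg, lying loose and level on the skid, its top 50 mm above the table. The sheet goes on it (sheet centre 14 mm above this point) and the terracotta slab on the sheet (slab centre 28 mm above this point). The cork is 5 mm narrower than the slabs on every side.
- skid: fixed wooden skid 160 x 90 mm, 30 mm high, under the dark slab; origin at the centre of its underside on the table, x along its length. Skid and trestle may change sides.
- trestle: fixed aluminium trestle under the cork sheet, 130 x 70 mm at the foot, 40 mm high; origin at the centre of its underside on the table, x along its length.
- rack: fixed sloping rack, foot 150 x 100 x 12 mm, origin at the centre of its underside on the table, x towards the robot. Its rubber-topped rail is 34 mm wide and rises 35 degrees towards its +x (the robot), from 45 mm high at x = -62 mm to about 133 mm high at x = +61 mm. A yellow lip stands 12 mm above the rail surface at the low end and stops the slab (20 mm thick) from sliding; the long sides of the slab overhang the rail by 10 mm.
- clamp: loose grey screw clamp lying flat, about 245 x 80 x 18 mm with its red grip, origin under its spine; a bystander
- tape: loose black roll of tape lying flat, 90 mm across, 40 mm high, origin at the centre of its underside; a bystander
- scraper: loose flat scraper with a yellow handle, lying on the table, about 25 mm high or less; a bystander
- cleaner: loose white bottle with a red cap, 60 mm across, 150 mm high, origin at the centre of its foot; a bystander
- level: loose aluminium spirit level standing on its edge, 200 x 22 x 47 mm, origin at the centre of its underside, x along it; a bystander
Not all that is in view belongs to the job. There is more than one size of the part that bears sheet_center; the job needs the middle-sized.

How it is judged:
By the outcome, as a careful person would: the job done as asked, in the order asked, and still so for the second after the job is handed in, with the robot touching nothing.
It also fails if it takes over 61 s, if anything falls off the work surface, if the arm or the gripper's body presses on something with over 40 N, if the wrist force passes 120 N, or if a joint passes its speed limit or range.

ROBOT

A 6-joint arm with a two-finger parallel gripper is mounted at the origin on the work surface. World frame = base frame: x ahead of the robot, y to its left, z up, the work surface at z = 0. Lengths are in m, angles in rad, forces in N, time in s.
With the tool pointing down it reaches from about 0.3 to 0.875 m from the base axis. Payload 6.4 kg.
Tool frame: the origin (TCP) lies midway between the tips of the shut fingers; the grasp point (between the pads) lies 19 mm behind it; y points along the fingers, x is the direction in which the jaws open and shut, and the axes are right-handed (so a half turn about y gives the same grasp; the last joint's range is limited). The gripper opens to 85 mm and grips with 20 to 120 N. Pads are 22 mm wide; open, the fingers measure 114 mm over their backs; the gripper's body (76 mm by 85 mm) begins 54 mm behind the grasp point. The pads swing forward as they close: fully open they stand 13 mm farther back than shut.
Start: joints at [1.013, 0.181, 1.607, -0, 1.354, -0.206], TCP at [0.198, 0.54, 0.231] pointing down, gripper open.
Joint ranges: [-2.99, 2.99], [-0.89, 2.07], [0.3, 2.58], [-1.14, 4.28], [0, 2.63], [-3.12, 3.12]. Speed limits (rad/s): [2.57, 2.57, 3.01, 3.14, 3.14, 3.14].

INTERFACE

Orientations are given as a unit quaternion [x, y, z, w].
In Python, from plant import r gives the robot as it stands.
- The arm moves only by the tool apply_moves, never from a script. Its argument "motion" is a list of rows, each a list of 4 numbers: the shift along the world's x, y, z scaled (see below), then the turn about the world's z scaled (see below). In form: [[dx, dy, dz, turn], ...]. A call has 1 to 12 rows; each row shifts and turns the commanded pose from where the row before left it; what a row does not reach is not made up. The controller multiplies each number of a shift by 0.03 m and each number of a turn by 5 degrees. A row lasts 1/10 s, in which the tool goes at most 50 mm and 8.59 degrees, less where a joint would pass 70% of its speed; a pose out of reach is approached as far as the arm can. A call with a number of a shift or a turn outside -1 to 1 is refused whole. A call with a gripper value outside its range is refused whole. "jaw" is the closure, from -1 (fully open) to 1 (shut), set as the call begins (left out, the last holds). The fingers move at their own pace and stop on an object; the grip force is fixed at half the most. Time passes only in rows, so rows that do not move let the fingers close. It gives the time, the measured TCP pose, the force and the opening at its end, in the units of the state.
- r.get_state(): the state, without advancing time (a new reading comes with each control period).
- r.read_camera(name): name is "scene" or "top" or "wrist"; returns (picture, depth): 400x640x3 uint8, red, green, blue; 400x640 float32, m along the optical axis (not along the pixel's ray), 0 where there is no reading.
- r.camera_info(name): a dict with "mtx" (3x3 intrinsics, pixels), "position" and "rotation" of the camera in the world. Camera axes: x right, y down, z forward; pixel columns grow to the right and rows downward; lengths in m; the calibration is good to about 2 mm. A picture is of the moment at which its call begins: read the wrist's pose just before it. camera_info takes no time and is no camera call; for the wrist camera it gives the pose at the moment of the call.
- r.sign_off(): hands the job in, once; it reports no verdict.
The state is a dict: "t": time; "qpos": joint angles; "joint_vel": joint speeds; "effort": joint torques, N m; "ee_pos": TCP position; "ee_rot": TCP orientation; "ft_force": force on the tool from outside, world axes, zero at the start; "ft_torque": the same for the moment, N m; "finger_gap": finger opening in m.
Only numpy, scipy, OpenCV 4.12 (cv2) and the standard library are available. Lean on these libraries where they do the work, as an engineer would, in place of code of your own. Each camera call takes 0.05 s, during which the arm holds its last target.

## Working session

There is one attempt and no reset: what is moved stays moved. The work goes in short steps, Python scripts to look and compute and a tool call to move; the robot and the scene stay as the last step left them, time stands still between calls to the robot, and variables do not carry over. Pictures are saved under pics/ and viewed, and the job is handed in when it is done.

Besides the shell and the picture viewer there is one more tool, called after "Call:" as name(argument=value, ...), one argument or row to a line, values as JSON. apply_moves: Moves the arm, as the interface text tells. Its arguments: {"type":"object","properties":{"motion":{"type":"array","items":{"type":"array","items":{"type":"number","minimum":-1,"maximum":1}}},"jaw":{"type":"number"}},"required":["motion"]}

```bash
ls; mkdir -p pics; python3 - <<'E'
from plant import r
import cv2,numpy as np
s=r.get_state();print(s)
for n in("scene","top","wrist"):
    i=r.camera_info(n);p,d=r.read_camera(n)
    cv2.imwrite(f'pics/{n}0.png',p[:,:,::-1]);np.savez(f'{n}0.npz',p=p,d=d,**i);print(n,i)
E
```

```text
pics
{'t': 0.0, 'qpos': array([ 1.01272524e+00,  1.81585621e-01,  1.60798761e+00, -2.48283496e-05,
        1.35380617e+00, -2.06287112e-01]), 'joint_vel': array([ 4.91530988e-04,  8.49252527e-04, -2.34594382e-04,  5.49310560e-04,
       -2.71876922e-05, -8.29107623e-04]), 'effort': array([ 4.96648936e-04, -4.44865179e+01, -3.51332545e+01, -3.54006406e-04,
        9.08314192e-03,  2.34636383e-05]), 'ee_pos': array([0.19781627, 0.53931637, 0.23036895]), 'ee_rot': array([ 0.58003307,  0.40421592, -0.40537129, -0.57952156]), 'ft_force': array([-0.40276054,  0.19396333, -1.20102978]), 'ft_torque': array([-0.05690857,  0.01569081,  0.0702857 ]), 'finger_gap': 0.08533581056633911}
scene {'mtx': array([[426.48793319,   0.        , 321.43230125],
       [  0.        , 426.48793319, 202.17358002],
       [  0.        ,   0.        ,   1.        ]]), 'position': array([ 0.89547511, -0.47658939,  1.01527497]), 'rotation': array([ 0.90207815,  0.33382683, -0.10231986, -0.25366376])}
top {'mtx': array([[515.87904763,   0.        , 322.13924293],
       [  0.        , 515.87904763, 201.35932001],
       [  0.        ,   0.        ,   1.        ]]), 'position': array([ 0.2489118 , -0.08067199,  1.64893519]), 'rotation': array([ 0.70999242, -0.69901962,  0.05249039, -0.06728369])}
wrist {'mtx': array([[281.29553632,   0.        , 321.64565587],
       [  0.        , 281.29553632, 201.46314329],
       [  0.        ,   0.        ,   1.        ]]), 'position': array([0.135677  , 0.56206746, 0.37312874]), 'rotation': array([0.81279791, 0.56785903, 0.07387518, 0.10694921])}
```

View pics/scene0.png

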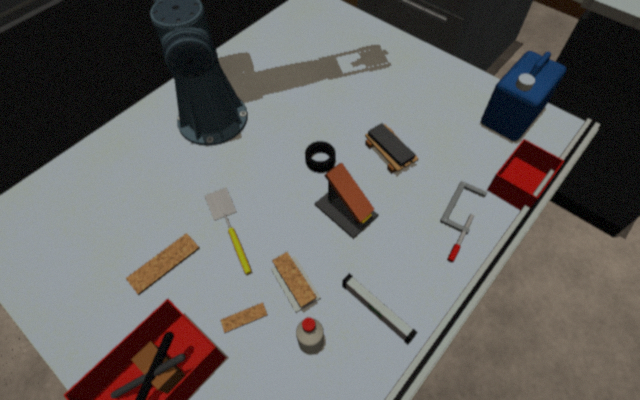

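View pics/top0.png

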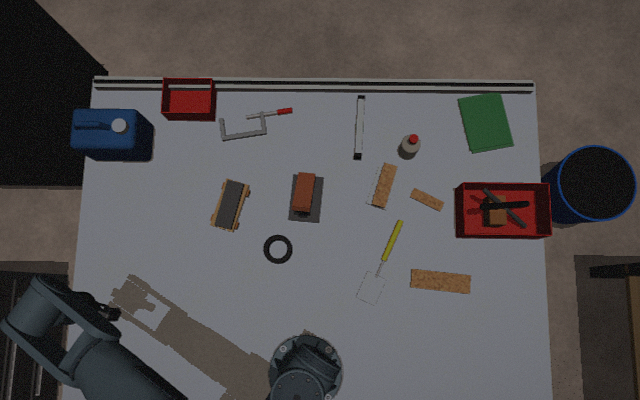

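View pics/wrist0.png

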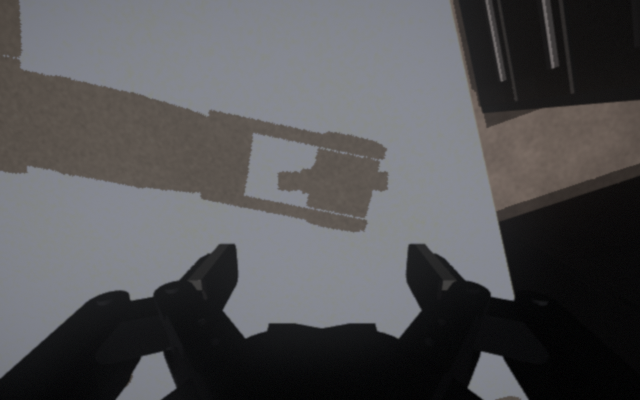

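```bash
cat > h.py <<'E'
import numpy as np,cv2
from scipy.spatial.transform import Rotation as R
def ray(i,uv,z):
    uv=np.atleast_2d(uv).astype(float);K=i['mtx'];q=R.from_quat(i['rotation']).as_matrix()
    v=np.c_[(uv[:,0]-K[0,2])/K[0,0],(uv[:,1]-K[1,2])/K[1,1],np.ones(len(uv))]@q.T
    p=np.array(i['position']);s=(np.array(z)-p[2])/v[:,2]
    return p+v*np.reshape(s,(-1,1))
def cloud(i,d):
    v,u=np.indices(d.shape);K=i['mtx'];q=R.from_quat(i['rotation']).as_matrix()
    c=np.stack([(u-K[0,2])/K[0,0]*d,(v-K[1,2])/K[1,1]*d,d],-1)
    return c@q.T+np.array(i['position'])
def mask(p,kind):
    h=cv2.cvtColor(p,cv2.COLOR_RGB2HSV).astype(int);H,S,V=h[...,0],h[...,1],h[...,2]
    if kind=='cork': m=(H>=9)&(H<=20)&(S>90)&(V>100)
    if kind=='terra': m=((H<9)|(H>176))&(S>110)&(V>60)
    if kind=='dark': m=(V<75)&(S<90)
    if kind=='wood': m=(H>=9)&(H<=22)&(S>90)&(V>90)
    return (m*255).astype(np.uint8)
def rects(i,m,z,amin=60,roi=None,open_=0):
    if open_: m=cv2.morphologyEx(m,cv2.MORPH_OPEN,np.ones((open_,open_)))
    m=m.copy()
    if roi: k=np.zeros_like(m);k[roi[1]:roi[3],roi[0]:roi[2]]=1;m*=k
    out=[]
    for c in cv2.findContours(m,cv2.RETR_EXTERNAL,cv2.CHAIN_APPROX_NONE)[0]:
        if cv2.contourArea(c)<amin: continue
        w=ray(i,c[:,0,:],z)[:,:2].astype(np.float32)
        (x,y),(a,b),t=cv2.minAreaRect(w)
        if a<b:a,b,t=b,a,t+90
        t=(t+90)%180-90
        out.append((cv2.minAreaRect(c)[0],np.round([x,y,a,b,t],4)))
    return out
E
python3 - <<'E'
import numpy as np
from h import *
t=np.load('top0.npz')
pc=cloud(t,t['d'])
for k,z in(('cork',.048),('wood',.03),('terra',.12),('dark',.05)):
    for o in rects(t,mask(t['p'],k),z,150): 
        u,v=map(int,o[0])
        print(k,np.round(o[0]),o[1],pc[min(v,399),min(u,639)].round(3))
E
```

```text
cork [441. 281.] [ 2.81300e-01 -4.10100e-01  1.77300e-01  5.54000e-02  8.47811e+01] [ 0.285 -0.417  0.009]
cork [427. 199.] [ 5.35000e-01 -3.72100e-01  1.02600e-01  3.03000e-02  6.34707e+01] [ 0.543 -0.379  0.002]
cork [384. 185.] [  0.5798  -0.2399   0.1376   0.0406 -16.7298] [ 0.581 -0.239  0.047]
wood [440. 281.] [ 2.81700e-01 -4.13700e-01  1.79400e-01  5.62000e-02  8.46103e+01] [ 0.285 -0.417  0.009]
wood [498. 216.] [ 4.88100e-01 -5.98600e-01  4.73000e-02  4.16000e-02 -8.73075e+01] [ 0.483 -0.581  0.078]
wood [427. 199.] [ 5.38200e-01 -3.75400e-01  1.03800e-01  3.06000e-02  6.34706e+01] [ 0.543 -0.379  0.002]
wood [384. 185.] [  0.5832  -0.2412   0.14     0.0419 -16.5588] [ 0.581 -0.239  0.047]
terra [508. 208.] [ 0.4976 -0.5966  0.2602  0.1586 89.9497] [ 0.503 -0.609  0.088]
terra [303. 191.] [ 0.5407  0.0114  0.1175  0.055  -8.0076] [0.543 0.013 0.112]
terra [186.  95.] [  0.8448   0.3865   0.1567   0.1155 -89.4098] [0.888 0.422 0.003]
dark [303. 366.] [ 2.57000e-02  3.30000e-03  2.25700e-01  1.92400e-01 -8.87901e+01] [ 0.07  -0.013  0.368]
dark [ 94. 330.] [  0.1209   0.6519 
[... 253 characters left out ...]
0.5121 -0.6129  0.159   0.0777 69.9264] [ 0.506 -0.6    0.087]
dark [229. 205.] [  0.5072   0.2497   0.1559   0.0547 -13.3474] [0.51  0.252 0.05 ]
dark [306. 198.] [ 0.532   0.0076  0.1479  0.0959 -4.9637] [0.519 0.005 0.124]
dark [597. 182.] [  0.5951  -0.9039   0.2268   0.2248 -73.0744] [ 0.698 -1.143 -0.42 ]
dark [374.  94.] [ 8.8090e-01 -2.0400e-01  1.0282e+00  3.7900e-02 -8.9467e+01] [ 0.903 -0.211 -0.001]
dark [127.  88.] [ 8.90600e-01  6.04700e-01  2.19900e-01  1.04000e-02 -8.94696e+01] [0.903 0.616 0.024]
dark [372.  83.] [ 9.15900e-01 -1.98800e-01  1.04770e+00  1.64000e-02  8.97638e+01] [ 0.924 -0.202  0.033]
dark [80. 94.] [0.8953 0.7602 0.6905 0.5342 7.0842] [ 1.083  1.047 -0.499]
```

```bash
cat >> h.py <<'E'
def plan(s,x=None,y=None,z=None,head=None):
    """remaining shifts in units of 0.03 m, turn in units of 5 deg; head = heading of tool x (deg, mod 180)"""
    p=s['ee_pos'];M=R.from_quat(s['ee_rot']).as_matrix();h=np.degrees(np.arctan2(M[1,0],M[0,0]))
    o=[None if t is None else round(float((t-c)/.03),3) for t,c in zip((x,y,z),p)]
    dh=None if head is None else (head-h+90)%180-90
    print('t',round(s['t'],2),'pos',p.round(4),'head',h.round(2),'toolx',M[:,0].round(3),'tooly',M[:,1].round(3),'F',s['ft_force'].round(1),'T',s['ft_torque'].round(2),'gap',round(s['finger_gap'],4),'q',s['qpos'].round(2))
    print('units',o,'turn',None if dh is None else round(dh/5,3))
E
python3 - <<'E'
from plant import r
from h import *
s=r.get_state()
plan(s,.582,-.24,.231,-16.6+90)
i=r.camera_info('wrist'); M=R.from_quat(s['ee_rot']).as_matrix()
print('cam in tool',M.T@(i['position']-s['ee_pos']),'\n',M.T@R.from_quat(i['rotation']).as_matrix())
E
```

```text
t 0.15 pos [0.1979 0.5394 0.2306] head 69.84 toolx [ 0.345  0.939 -0.001] tooly [-0.001 -0.001 -1.   ] F [-0.   0.2 -0.3] T [-0.02 -0.04 -0.  ] gap 0.0852 q [ 1.01  0.18  1.61 -0.    1.35 -0.21]
units [12.803, -25.981, 0.014] turn 0.712
cam in tool [-0.00034185 -0.14263542  0.06624238] 
 [[ 9.99999865e-01  4.27077898e-04  2.96845447e-04]
 [-1.76579520e-04 -2.58059485e-01  9.66129014e-01]
 [ 4.89216131e-04 -9.66128935e-01 -2.58059374e-01]]
```

Call:
apply_moves(
  motion=[
    [0.94, -0.88, 0, 0.2],
    [0.94, -0.88, 0, 0.2],
    [0.94, -0.88, 0, 0.2],
    [0.94, -0.88, 0, 0.2],
    [0.94, -0.88, 0, 0.2],
    [0.94, -0.88, 0, 0.2],
    [0.94, -0.88, 0, 0.17],
    [0.94, -0.88, 0, 0],
    [0.94, -0.88, 0, 0],
    [0.94, -0.88, 0, 0],
    [0.94, -0.88, 0, 0],
    [0, 0, 0, 0],
  ],
  jaw=-1,
)

```text
t: 1.35
ee_pos: [0.5112, 0.246, 0.231]
ee_rot: [0.556, 0.437, -0.437, -0.555]
ft_force: [-0.7, 0.3, 0.4]
finger_gap: 0.0853
```

```bash
cat > look.py <<'E'
import sys
from plant import r
from h import *
def look(tag,n='wrist'):
    s=r.get_state();i=r.camera_info(n);p,d=r.read_camera(n)
    cv2.imwrite(f'pics/{tag}.png',p[:,:,::-1]);np.savez(f'{tag}.npz',p=p,d=d,**i)
    return s,i,p,d
E
python3 - <<'E'
from look import *
s,i,p,d=look('w1')
plan(s,.508,.25,.231,76.7)
E
```

```text
t 1.35 pos [0.5112 0.246  0.231 ] head 76.43 toolx [ 0.235  0.972 -0.001] tooly [ 0.001 -0.001 -1.   ] F [-0.7  0.3  0.4] T [-0.    0.02 -0.01] gap 0.0853 q [ 0.24  0.16  1.63 -0.    1.35 -1.09]
units [-0.108, 0.132, 0.001] turn 0.054
```

View pics/w1.png

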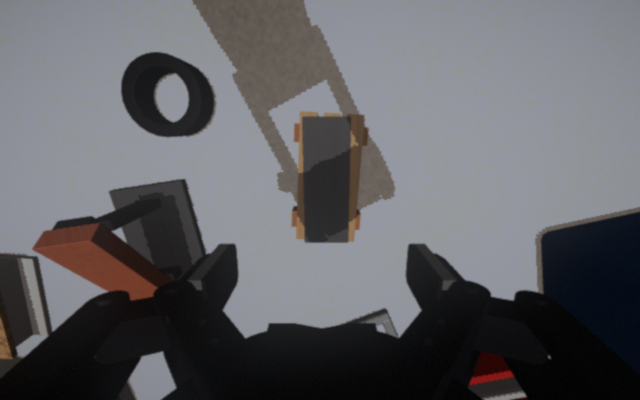

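```bash
cat >> h.py <<'E'
def zrect(i,d,lo,hi,zp,xy,rad=.12,er=0):
    pc=cloud(i,d);m=((d>0)&(pc[...,2]>lo)&(pc[...,2]<hi)&(np.hypot(pc[...,0]-xy[0],pc[...,1]-xy[1])<rad)).astype(np.uint8)*255
    m=cv2.morphologyEx(m,cv2.MORPH_OPEN,np.ones((3,3)))
    n,l,st,c=cv2.connectedComponentsWithStats(m);k=1+np.argmax(st[1:,4]);m=(l==k).astype(np.uint8)*255
    print('zmed',np.median(pc[m>0][:,2]).round(4))
    return m,rects(i,m,zp,100)
E
python3 - <<'E'
from h import *
t=np.load('w1.npz')
m,o=zrect(t,t['d'],.042,.058,.05,(.508,.25));print(o)
cv2.imwrite('pics/w1m.png',np.hstack([m[90:260,220:440],mask(t['p'],'dark')[90:260,220:440]]))
g=cv2.cvtColor(t['p'],cv2.COLOR_RGB2HSV)
for v in(150,170,220):print(v,[tuple(g[v,u]) for u in range(290,372,4)])
# corner pts
c=max(cv2.findContours(m,0,1)[0],key=cv2.contourArea);print(cv2.boxPoints(cv2.minAreaRect(c)))
E
```

```text
zmed 0.05
[((326.0, 179.5), array([  0.5106,   0.2511,   0.1485,   0.0538, -13.3873]))]
150 [(np.uint8(109), np.uint8(13), np.uint8(156)), (np.uint8(110), np.uint8(15), np.uint8(157)), (np.uint8(9), np.uint8(17), np.uint8(148)), (np.uint8(17), np.uint8(98), np.uint8(117)), (np.uint8(165), np.uint8(8), np.uint8(67)), (np.uint8(0), np.uint8(8), np.uint8(68)), (np.uint8(165), np.uint8(8), np.uint8(67)), (np.uint8(165), np.uint8(8), np.uint8(66)), (np.uint8(170), np.uint8(11), np.uint8(68)), (np.uint8(170), np.uint8(11), np.uint8(68)), (np.uint8(0), np.uint8(8), np.uint8(67)), (np.uint8(0), np.uint8(8), np.uint8(66)), (np.uint8(0), np.uint8(8), np.uint8(67)), (np.uint8(165), np.uint8(8), np.uint8(67)), (np.uint8(170), np.uint8(12), np.uint8(64)), (np.uint8(12), np.uint8(85), np.uint8(66)), (np.uint8(14), np.uint8(104), np.uint8(88)), (np.uint8(14), np.uint8(106), np.uint8(82)), (np.uint8(15), np.uint8(46), np.uint8(99)), (np.uint8(13), np.uint8(34), np.uint8(105)), (np.uint8(14), np.uint8(37), np.uint8(104))]
170 [(np.uint8(15), np.uint8(34), np.uint8(104)), (np.uint8(13), np.uint8(34), 
[... 1148 characters left out ...]
p.uint8(11), np.uint8(45)), (np.uint8(120), np.uint8(6), np.uint8(43)), (np.uint8(0), np.uint8(0), np.uint8(43)), (np.uint8(0), np.uint8(6), np.uint8(44)), (np.uint8(150), np.uint8(6), np.uint8(43)), (np.uint8(150), np.uint8(6), np.uint8(43)), (np.uint8(0), np.uint8(6), np.uint8(43)), (np.uint8(0), np.uint8(0), np.uint8(43)), (np.uint8(165), np.uint8(12), np.uint8(44)), (np.uint8(14), np.uint8(102), np.uint8(90)), (np.uint8(15), np.uint8(114), np.uint8(143)), (np.uint8(11), np.uint8(135), np.uint8(130)), (np.uint8(113), np.uint8(20), np.uint8(162)), (np.uint8(113), np.uint8(19), np.uint8(161)), (np.uint8(109), np.uint8(13), np.uint8(157))]
[[302. 117.]
 [350. 117.]
 [350. 242.]
 [302. 242.]]
```

View pics/w1m.png

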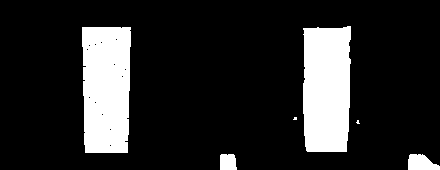

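Call:
apply_moves(
  motion=[
    [0.12, -0.98, 0, 0],
    [0.12, -0.98, 0, 0],
    [0.12, -0.98, 0, 0],
    [0.12, -0.98, 0, 0],
    [0.12, -0.98, 0, 0],
    [0.12, -0.98, 0, 0],
    [0.12, -0.98, 0, 0],
    [0.12, -0.98, 0, 0],
    [0, 0, 0, 0],
  ],
)

```text
t: 2.3
ee_pos: [0.537, 0.0124, 0.2311]
ee_rot: [0.555, 0.438, -0.438, -0.555]
ft_force: [-0.4, -0.0, 0.6]
finger_gap: 0.0852
```

```bash
python3 - <<'E'
from look import *
s,i,p,d=look('w2')
plan(s,.582,-.24,.231,73.4)
pc=cloud(i,d);m=mask(p,'terra');m[:, :200]=0;m[:,460:]=0
m=cv2.erode(m,np.ones((3,3)));q=pc[(m>0)&(d>0)];print(len(q),q.min(0),q.max(0))
E
```

```text
t 2.3 pos [0.537  0.0124 0.2311] head 76.56 toolx [ 0.232  0.973 -0.001] tooly [-0.    -0.001 -1.   ] F [-0.4 -0.   0.6] T [-0.03 -0.02  0.05] gap 0.0852 q [-0.2   0.1   1.7  -0.    1.34 -1.53]
units [1.5, -8.413, -0.004] turn -0.633
5561 [ 0.47906041 -0.0161484   0.06370579] [0.60929506 0.04310523 0.14894422]
```

View pics/w2.png

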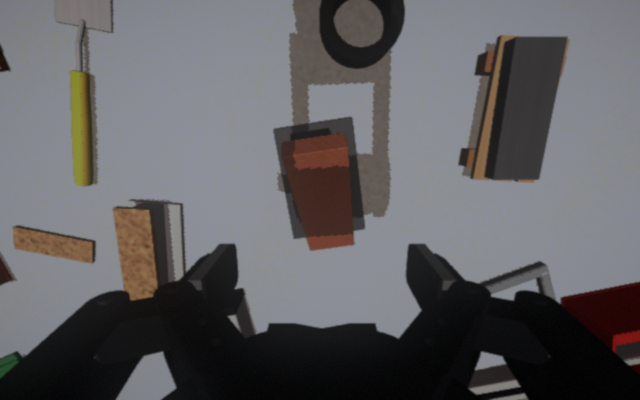

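```bash
cat >> h.py <<'E'
def slab_face(i,p,d,u0=230,u1=400,v0=100,v1=265):
    pc=cloud(i,d);m=mask(p,'terra');k=np.zeros_like(m);k[v0:v1,u0:u1]=1;m*=k
    sel=(m>0)&(d>0);q=pc[sel];rng=np.random.default_rng(0);best=None;bc=0
    for _ in range(300):
        a,b,c=q[rng.choice(len(q),3,False)];n=np.cross(b-a,c-a);l=np.linalg.norm(n)
        if l<1e-5: continue
        n/=l;e=abs((q-a)@n)<.002
        if e.sum()>bc:bc=e.sum();best=e
    f=q[best];c=f.mean(0);n=np.linalg.svd(f-c,full_matrices=False)[2][2];n*=np.sign(n[2])
    n0=n; up=np.array([0,0,1.]);y=np.cross(n0,up);y/=np.linalg.norm(y);x=np.cross(y,n0) # x up-slope
    w=np.c_[(f-c)@x,(f-c)@y].astype(np.float32)
    (a,b),(w1,w2),t=cv2.minAreaRect(w)
    if w1<w2:w1,w2,t=w2,w1,t+90
    t=(t+90)%180-90
    C=c+a*x+b*y
    L=np.cos(np.radians(t))*x+np.sin(np.radians(t))*y
    return C,C-.01*n,n,L,(w1,w2),t,len(f)
E
python3 - <<'E'
from h import *
t=np.load('w2.npz')
C,S,n,L,w,a,k=slab_face(t,t['p'],t['d']);print('face',C,'centre',S,'n',n,'L',L,w,a,k,'tilt',np.degrees(np.arccos(n[2])),'yaw',np.degrees(np.arctan2(L[1],L[0])))
E
```

```text
face [0.54995556 0.01201973 0.10561802] centre [0.54424679 0.01250152 0.09742182] n [ 0.57087772 -0.04817879  0.8196203 ] L [-0.81606308  0.07640001  0.572891  ] (0.14855247735977173, 0.0526328943669796) -0.4298553466796875 5300 tilt 34.95319777180984 yaw 174.65154543347455
```

Call:
apply_moves(
  motion=[
    [0.17, -0.94, 0, -0.1],
    [0.17, -0.94, 0, -0.1],
    [0.17, -0.94, 0, -0.1],
    [0.17, -0.94, 0, -0.1],
    [0.17, -0.94, 0, -0.1],
    [0.17, -0.94, 0, -0.1],
    [0.16, -0.94, 0, 0],
    [0.16, -0.94, 0, 0],
    [0.16, -0.9, 0, 0],
    [0, 0, 0, 0],
  ],
)

```text
t: 3.35
ee_pos: [0.5826, -0.2395, 0.2309]
ee_rot: [0.566, 0.424, -0.424, -0.566]
ft_force: [-0.4, 0.7, -0.4]
finger_gap: 0.0854
```

```bash
python3 - <<'E'
from look import *
s,i,p,d=look('w3')
plan(s,.582,-.24,.231,73.4)
m,o=zrect(i,d,.043,.055,.048,(.582,-.24));print(o)
print(rects(i,mask(p,'cork'),.048,300))
E
```

```text
t 3.35 pos [ 0.5826 -0.2395  0.2309] head 73.62 toolx [ 0.282  0.959 -0.   ] tooly [-0. -0. -1.] F [-0.4  0.7 -0.4] T [ 0.01 -0.01  0.01] gap 0.0854 q [-0.58  0.3   1.46 -0.    1.38 -1.86]
units [-0.02, -0.016, 0.003] turn -0.044
zmed 0.048
[((321.0, 178.5), array([  0.579 ,  -0.2397,   0.1395,   0.0439, -16.6148]))]
[((320.5, 226.0), array([ 6.32300e-01, -2.55600e-01,  4.09000e-02,  2.60000e-02,
        7.27206e+01])), ((211.2747802734375, 177.90130615234375), array([ 5.39000e-01, -3.61100e-01,  9.43000e-02,  2.88000e-02,
        6.42118e+01])), ((330.4578552246094, 136.72268676757812), array([  0.533 ,  -0.2149,   0.0352,   0.0207, -17.4363]))]
```

View pics/w3.png

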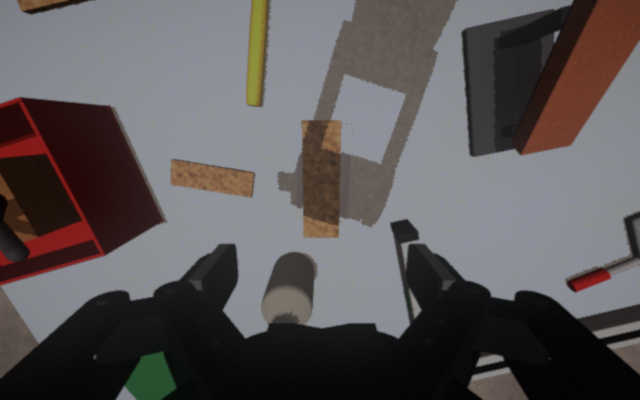

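Call:
apply_moves(
  motion=[
    [-0.12, 0, -0.9, -0.047],
    [0, 0, -0.9, 0],
    [0, 0, -0.9, 0],
    [0, 0, -0.9, 0],
    [0, 0, -0.77, 0],
    [0, 0, 0, 0],
    [0, 0, 0, 0],
  ],
  jaw=-0.2,
)

```text
t: 4.1
ee_pos: [0.5787, -0.2366, 0.1004]
ee_rot: [-0.566, -0.423, 0.423, 0.567]
ft_force: [-0.1, -0.0, 0.2]
finger_gap: 0.0512
```

```bash
python3 - <<'E'
from look import *
s,i,p,d=look('w4')
plan(s,.579,-.2397,.0395,73.385)
pc=cloud(i,d);M=R.from_quat(s['ee_rot']).as_matrix();q=(pc-s['ee_pos'])@M
f=(d>0)&(d<.22)&(q[...,1]>-.03)&(q[...,1]<.02)&(abs(q[...,0])<.06)&(abs(q[...,2])<.03)
print('tool-frame finger pts: along max',[np.percentile(q[f&(sg*q[...,0]>0)][:,1],[50,95,99,100]).round(4) for sg in(-1,1)])
for sg in(-1,1):
    g=q[f&(sg*q[...,0]>0)];print(g.min(0).round(4),g.max(0).round(4))
m,o=zrect(i,d,.043,.055,.048,(.582,-.24));print(o)
E
```

```text
t 4.1 pos [ 0.5787 -0.2366  0.1004] head 73.55 toolx [0.283 0.959 0.001] tooly [-0.001  0.001 -1.   ] F [-0.1 -0.   0.2] T [ 0.02  0.04 -0.01] gap 0.0512 q [-0.58  0.43  1.57  0.    1.14 -1.86]
units [0.01, -0.104, -2.03] turn -0.034
tool-frame finger pts: along max [array([-0.0197, -0.007 , -0.0043, -0.0029]), array([-0.0198, -0.0071, -0.0042, -0.0027])]
[-0.0398 -0.03   -0.0102] [-0.0256 -0.0029  0.0127]
[ 0.025  -0.03   -0.0104] [ 0.0393 -0.0027  0.0126]
zmed 0.048
[((318.0, 214.0), array([  0.5791,  -0.2397,   0.1396,   0.0439, -16.6024]))]
```

View pics/w4.png

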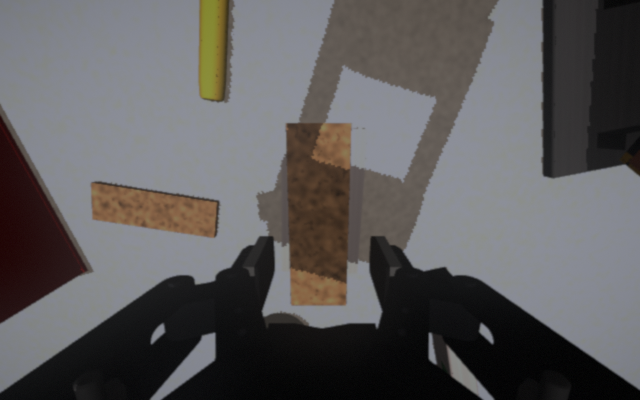

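Call:
apply_moves(
  motion=[
    [0.01, -0.1, -0.4, -0.03],
    [0, 0, -0.4, 0],
    [0, 0, -0.3, 0],
    [0, 0, 0, 0],
    [0, 0, 0, 0],
  ],
)

```text
t: 4.65
ee_pos: [0.5785, -0.2413, 0.0666]
ee_rot: [-0.567, -0.422, 0.422, 0.568]
ft_force: [0.2, 0.5, -0.5]
finger_gap: 0.0513
```

```bash
python3 - <<'E'
from look import *
s=r.get_state()
plan(s,.579,-.2397,.0395,73.385)
E
```

```text
t 4.65 pos [ 0.5785 -0.2413  0.0666] head 73.3 toolx [0.287 0.958 0.   ] tooly [-0.001  0.001 -1.   ] F [ 0.2  0.5 -0.5] T [ 0.05  0.03 -0.04] gap 0.0513 q [-0.58  0.48  1.58 -0.    1.08 -1.86]
units [0.016, 0.053, -0.904] turn 0.018
```

Call:
apply_moves(
  motion=[
    [0.01, 0.02, -0.3, 0],
    [0, 0, -0.3, 0],
    [0, 0, -0.3, 0],
    [0, 0, 0, 0],
    [0, 0, 0, 0],
  ],
)

```text
t: 5.15
ee_pos: [0.5788, -0.2406, 0.0396]
ee_rot: [-0.567, -0.422, 0.422, 0.568]
ft_force: [-0.0, -0.1, 0.5]
finger_gap: 0.0511
```

```bash
python3 - <<'E'
from look import *
s=r.get_state()
plan(s,.579,-.2397,.0395,73.385)
E
```

```text
t 5.15 pos [ 0.5788 -0.2406  0.0396] head 73.31 toolx [0.287 0.958 0.   ] tooly [-0.001  0.001 -1.   ] F [-0.  -0.1  0.5] T [-0.02  0.01 -0.  ] gap 0.0511 q [-0.58  0.52  1.59  0.    1.04 -1.86]
units [0.005, 0.03, -0.004] turn 0.016
```

Good; close on the sheet.

Call:
apply_moves(
  motion=[
    [0, 0.02, 0, 0],
    [0, 0, 0, 0],
    [0, 0, 0, 0],
    [0, 0, 0, 0],
    [0, 0, 0, 0],
    [0, 0, 0, 0],
  ],
  jaw=1,
)

```text
t: 5.75
ee_pos: [0.5795, -0.2404, 0.0407]
ee_rot: [0.568, 0.422, -0.422, -0.567]
ft_force: [1.2, 0.1, 4.4]
finger_gap: 0.042
```

Call:
apply_moves(
  motion=[
    [0, 0, 0.3, 0],
    [0, 0, 0.6, 0],
    [0, 0, 0.9, 0],
    [0, 0, 0.9, 0],
    [0, 0, 0.9, 0],
    [0, 0, 0, 0],
  ],
)

```text
t: 6.35
ee_pos: [0.5814, -0.2416, 0.1531]
ee_rot: [0.57, 0.423, -0.421, -0.565]
ft_force: [0.9, 0.0, 0.1]
finger_gap: 0.0418
```

```bash
python3 - <<'E'
from look import *
s,i,p,d=look('w5')
plan(s,.5106,.2511,.24,76.6)
pc=cloud(i,d);M=R.from_quat(s['ee_rot']).as_matrix();q=(pc-s['ee_pos'])@M
m=mask(p,'cork');m[:,:250]=0;m[:,400:]=0
g=q[(m>0)&(d>0)&(d<.3)];print('cork in tool, y',np.percentile(g[:,1],[5,50,95]).round(4),'z',g[:,2].min(),g[:,2].max(),'x',g[:,0].min(),g[:,0].max())
k=abs(q[...,1]+.0085)<.006
k&=(d>0)&(m>0)
x=np.linalg.lstsq(np.c_[g[:,0],g[:,2],np.ones(len(g))],g[:,1],rcond=None)[0];print('plane',x)
E
```

```text
t 6.35 pos [ 0.5814 -0.2416  0.1531] head 73.31 toolx [ 0.287  0.958 -0.002] tooly [ 0.006 -0.004 -1.   ] F [0.9 0.  0.1] T [-0.01 -0.01  0.01] gap 0.0418 q [-0.58  0.37  1.54 -0.    1.23 -1.86]
units [-2.36, 16.424, 2.896] turn 0.657
cork in tool, y [-0.0083 -0.0073 -0.0063] z -0.04437032800446109 0.07000461508512947 x -0.021993818524092795 0.021743905399050762
plane [-0.00175631 -0.00030942 -0.00726367]
```

View pics/w5.png

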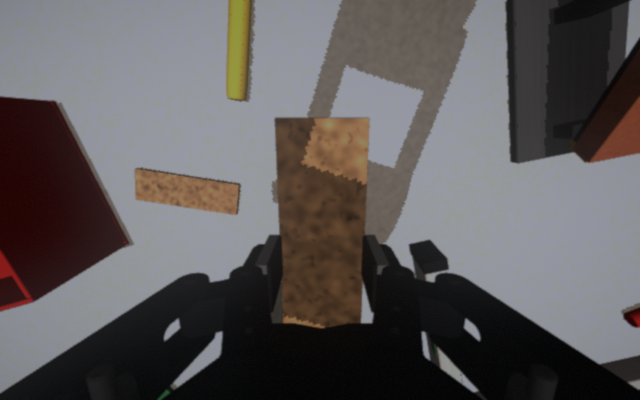

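Call:
apply_moves(
  motion=[
    [0, 0.3, 0.8, 0],
    [-0.1, 0.6, 0.8, 0],
    [-0.16, 0.97, 0.2, 0.1],
    [-0.16, 0.97, 0, 0.1],
    [-0.16, 0.97, 0, 0.1],
    [-0.16, 0.97, 0, 0.1],
    [-0.16, 0.97, 0, 0.1],
    [-0.16, 0.97, 0, 0.1],
    [-0.16, 0.97, 0, 0.05],
    [-0.16, 0.97, 0, 0],
    [-0.16, 0.97, 0, 0],
    [-0.16, 0.97, 0, 0],
  ],
)

```text
t: 7.6
ee_pos: [0.5267, 0.079, 0.2005]
ee_rot: [-0.554, -0.437, 0.439, 0.556]
ft_force: [1.4, -0.1, -0.2]
finger_gap: 0.0417
```

Call:
apply_moves(
  motion=[
    [-0.16, 0.97, 0, 0],
    [-0.16, 0.97, 0, 0],
    [-0.16, 0.97, 0, 0],
    [-0.16, 0.97, 0, 0],
    [-0.1, 0.97, 0, 0],
    [-0.1, 0.6, 0, 0],
    [0, 0.38, 0, 0],
    [0, 0, 0, 0],
    [0, 0, 0, 0],
  ],
)

```text
t: 8.5
ee_pos: [0.5027, 0.2521, 0.2014]
ee_rot: [-0.555, -0.438, 0.439, 0.555]
ft_force: [-1.4, -0.5, -0.4]
finger_gap: 0.042
```

```bash
python3 - <<'E'
from look import *
s,i,p,d=look('w6')
plan(s,.5106,.2511,.0507,76.61)
m,o=zrect(i,d,.042,.058,.05,(.508,.25));print(o)
E
```

```text
t 8.5 pos [0.5027 0.2521 0.2014] head 76.56 toolx [ 0.232  0.973 -0.001] tooly [-0.001 -0.001 -1.   ] F [-1.4 -0.5 -0.4] T [-0.01 -0.01  0.01] gap 0.042 q [ 0.25  0.18  1.67 -0.    1.29 -1.08]
units [0.262, -0.032, -5.025] turn 0.01Traceback (most recent call last):
  File "<stdin>", line 4, in <module>
  File "h.py", line 42, in zrect
    n,l,st,c=cv2.connectedComponentsWithStats(m);k=1+np.argmax(st[1:,4]);m=(l==k).astype(np.uint8)*255
                                                     ~~~~~~~~~^^^^^^^^^^
    return _wrapfunc(a, 'argmax', axis=axis, out=out, **kwds)
    return bound(*args, **kwds)
ValueError: attempt to get argmax of an empty sequence
```

View pics/w6.png

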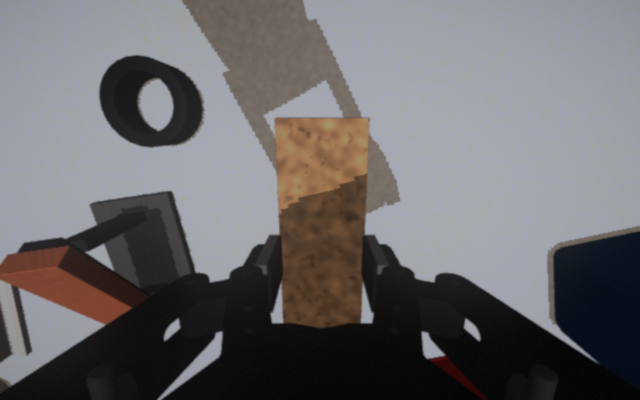

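Call:
apply_moves(
  motion=[
    [0.26, -0.03, -0.6, 0.01],
    [0, 0, -0.9, 0],
    [0, 0, -0.9, 0],
    [0, 0, -0.9, 0],
    [0, 0, -0.6, 0],
    [0, 0, -0.5, 0],
    [0, 0, -0.3, 0],
    [0, 0, 0, 0],
    [0, 0, 0, 0],
  ],
)

```text
t: 9.45
ee_pos: [0.5114, 0.2518, 0.0618]
ee_rot: [0.555, 0.439, -0.438, -0.555]
ft_force: [0.2, 0.5, -0.1]
finger_gap: 0.042
```

```bash
python3 - <<'E'
from look import *
s,i,p,d=look('w7')
plan(s,.5106,.2511,.0507,76.61)
m,o=zrect(i,d,.044,.0565,.05,(.508,.25));print(o)
a,b=look('t7','top')[1],None
plan(r.get_state(),.5106,.2511,.0507,76.61)
E
```

```text
t 9.45 pos [0.5114 0.2518 0.0618] head 76.6 toolx [0.232 0.973 0.   ] tooly [ 0.001  0.    -1.   ] F [ 0.2  0.5 -0.1] T [-0.06 -0.    0.03] gap 0.042 q [ 0.25  0.38  1.74 -0.    1.02 -1.09]
units [-0.025, -0.022, -0.371] turn 0.003
zmed 0.05
[((320.5, 171.5), array([  0.4721,   0.2603,   0.0698,   0.0537, -13.3788]))]
t 9.55 pos [0.5116 0.252  0.0624] head 76.61 toolx [0.232 0.973 0.001] tooly [ 0.002  0.    -1.   ] F [-0.1  0.1 -0.8] T [-0.02  0.03 -0.02] gap 0.0414 q [ 0.25  0.38  1.74 -0.    1.02 -1.09]
units [-0.034, -0.03, -0.388] turn 0.0
```

View pics/w7.png

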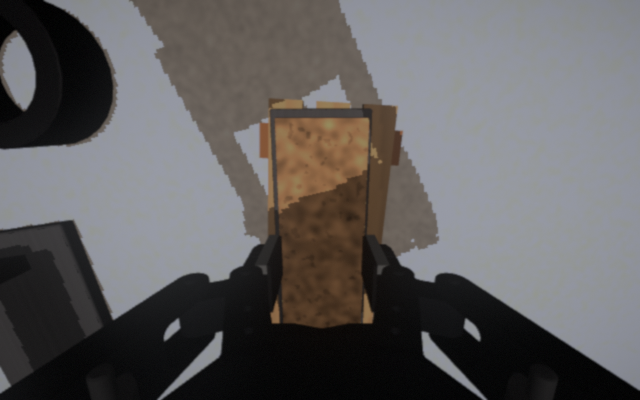

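```bash
cat >> h.py <<'E'
def sheet_vs_slab(t,zt,yaw=-13.39,c=(.5106,.2511)):
    pc=cloud(t,t['d']);a=np.radians(yaw);ux=np.array([np.cos(a),np.sin(a)]);uy=np.array([-ux[1],ux[0]])
    l=(pc[...,:2]-c)@ux;w=(pc[...,:2]-c)@uy;ok=(t['d']>0)&(abs(l)<.09)&(abs(w)<.05)
    for n,m in(('slab',ok&(abs(pc[...,2]-.05)<.0025)),('sheet',ok&(abs(pc[...,2]-zt)<.003))):
        print(n,m.sum(),'l',np.percentile(l[m],[.3,99.7]).round(4) if m.any() else 0,'z',np.median(pc[...,2][m]).round(4))
        for lo,hi in((-.07,-.05),(-.05,-.03),(.03,.05),(.05,.07)):
            k=m&(l>lo)&(l<hi)
            if k.sum()>20: print('   l',lo,'w',w[k].min().round(4),w[k].max().round(4),'mid',((w[k].min()+w[k].max())/2).round(4))
E
python3 - <<'E'
from h import *
t=np.load('w7.npz');sheet_vs_slab(t,.069)
E
```

```text
slab 1896 l [-0.0745  0.0558] z 0.0499
   l -0.07 w -0.0271 0.0271 mid -0.0
   l -0.05 w -0.027 0.0271 mid 0.0
   l 0.03 w -0.0271 0.027 mid -0.0
   l 0.05 w -0.0269 0.0267 mid -0.0001
sheet 17804 l [-0.0694  0.0423] z 0.0691
   l -0.07 w -0.0215 0.0227 mid 0.0006
   l -0.05 w -0.0215 0.0227 mid 0.0006
   l 0.03 w -0.0214 0.0225 mid 0.0005
```

Call:
apply_moves(
  motion=[
    [-0.005, -0.02, -0.15, 0],
    [0, 0, -0.12, 0],
    [0, 0, -0.07, 0],
    [0, 0, -0.02, 0],
    [0, 0, 0, 0],
  ],
)

```text
t: 10.05
ee_pos: [0.5104, 0.2512, 0.0507]
ee_rot: [-0.555, -0.438, 0.439, 0.555]
ft_force: [-1.4, -1.0, 4.5]
finger_gap: 0.0417
```

```bash
python3 - <<'E'
from look import *
s,i,p,d=look('w8')
plan(s,.5106,.2511,.0507,76.61)
sheet_vs_slab(np.load('w8.npz'),.058)
E
```

```text
t 10.05 pos [0.5104 0.2512 0.0507] head 76.61 toolx [ 0.232  0.973 -0.   ] tooly [-0.001 -0.    -1.   ] F [-1.4 -1.   4.5] T [-0.19  0.43  0.04] gap 0.0417 q [ 0.25  0.39  1.74 -0.    1.   -1.09]
units [0.006, -0.002, 0.0] turn -0.001
slab 3016 l [-0.0747  0.0462] z 0.05
   l -0.07 w -0.0271 0.027 mid -0.0001
   l -0.05 w -0.0269 0.027 mid 0.0
   l 0.03 w -0.027 0.027 mid -0.0
sheet 17808 l [-0.0702  0.0417] z 0.058
   l -0.07 w -0.0223 0.0218 mid -0.0002
   l -0.05 w -0.0223 0.0218 mid -0.0002
   l 0.03 w -0.0221 0.0217 mid -0.0002
```

Call:
apply_moves(
  motion=[
    [0, 0, 0, 0],
    [0, 0, 0, 0],
    [0, 0, 0, 0],
    [0, 0, 0, 0],
  ],
  jaw=-0.5,
)

```text
t: 10.5
ee_pos: [0.5105, 0.2512, 0.0502]
ee_rot: [-0.555, -0.438, 0.438, 0.555]
ft_force: [0.1, 0.5, -0.2]
finger_gap: 0.0639
```

Call:
apply_moves(
  motion=[
    [0, 0, 0.3, 0],
    [0, 0, 0.6, 0],
    [0, 0, 0.9, 0],
    [0, 0, 0.9, 0],
    [0, 0, 0.9, 0],
    [0, 0, 0.9, 0],
    [0, 0, 0.9, 0],
    [0, 0, 0.6, 0],
    [0, 0, 0, 0],
  ],
)

```text
t: 11.4
ee_pos: [0.5124, 0.2517, 0.2344]
ee_rot: [0.556, 0.441, -0.436, -0.554]
ft_force: [1.0, 0.1, 0.2]
finger_gap: 0.064
```

```bash
python3 - <<'E'
from look import *
s,i,p,d=look('w9')
plan(s,.5442,.0125,.231,84.65)
sheet_vs_slab(np.load('w9.npz'),.058)
E
```

```text
t 11.4 pos [0.5124 0.2517 0.2344] head 76.61 toolx [0.232 0.973 0.003] tooly [ 0.007  0.002 -1.   ] F [1.  0.1 0.2] T [-0.01 -0.05  0.  ] gap 0.064 q [ 0.25  0.16  1.62  0.    1.35 -1.09]
units [1.059, -7.974, -0.113] turn 1.608
slab 1131 l [-0.0746  0.0743] z 0.0499
   l -0.07 w -0.0265 0.0269 mid 0.0002
   l -0.05 w -0.027 0.027 mid -0.0
   l 0.03 w -0.0262 0.0266 mid 0.0002
   l 0.05 w -0.0267 0.027 mid 0.0002
sheet 4564 l [-0.0702  0.0691] z 0.058
   l -0.07 w -0.0223 0.0218 mid -0.0002
   l -0.05 w -0.0218 0.021 mid -0.0004
   l 0.03 w -0.0221 0.0211 mid -0.0005
   l 0.05 w -0.0222 0.0215 mid -0.0004
```

View pics/w9.png

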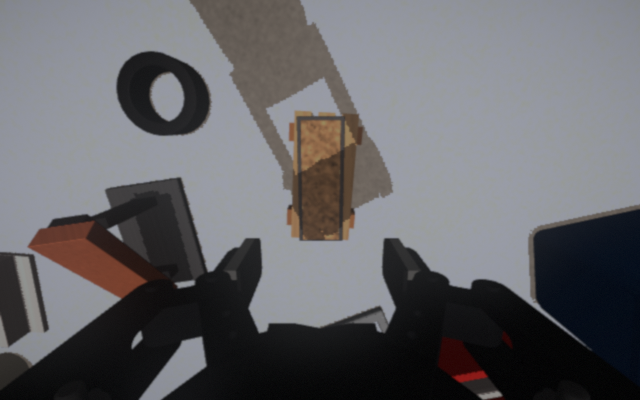

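Call:
apply_moves(
  motion=[
    [0.1, -0.5, 0, 0.2],
    [0.12, -0.97, 0, 0.2],
    [0.12, -0.97, 0, 0.2],
    [0.12, -0.97, 0, 0.2],
    [0.12, -0.97, 0, 0.2],
    [0.12, -0.97, 0, 0.2],
    [0.12, -0.97, 0, 0.2],
    [0.12, -0.97, 0, 0.2],
    [0.12, -0.68, 0, 0],
    [0, 0, 0, 0],
    [0, 0, 0, 0],
  ],
)

```text
t: 12.55
ee_pos: [0.5416, 0.0121, 0.229]
ee_rot: [-0.522, -0.475, 0.476, 0.524]
ft_force: [0.0, 0.5, -0.6]
finger_gap: 0.0638
```

```bash
python3 - <<'E'
from look import *
s,i,p,d=look('w10')
C,S,n,L,w,a,k=slab_face(i,p,d);yaw=np.degrees(np.arctan2(L[1],L[0]));print('centre',S,n,w,k,'yaw',yaw)
plan(s,.5442,.0125,.086,84.65)
E
```

```text
centre [0.54365759 0.01258392 0.09783378] [ 0.57123863 -0.04906927  0.81931596] (0.1479041576385498, 0.05260325223207474) 5530 yaw 174.4737215956357
t 12.55 pos [0.5416 0.0121 0.229 ] head 84.54 toolx [0.095 0.995 0.001] tooly [-0.002  0.001 -1.   ] F [ 0.   0.5 -0.6] T [-0.06  0.01 -0.01] gap 0.0638 q [-0.2   0.11  1.69  0.    1.34 -1.67]
units [0.086, 0.012, -4.767] turn 0.022
```

View pics/w10.png

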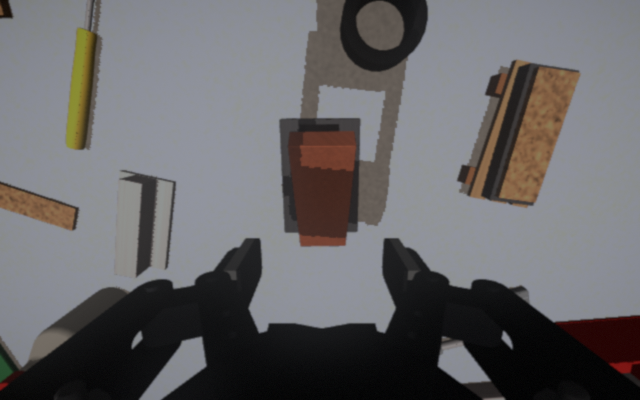

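Call:
apply_moves(
  motion=[
    [0.08, 0.01, -0.7, 0.01],
    [0, 0, -0.9, 0],
    [0, 0, -0.9, 0],
    [0, 0, -0.8, 0],
    [0, 0, -0.6, 0],
    [0, 0, -0.3, 0],
    [0, 0, 0, 0],
    [0, 0, 0, 0],
  ],
)

```text
t: 13.4
ee_pos: [0.5452, 0.0128, 0.105]
ee_rot: [0.523, 0.477, -0.476, -0.522]
ft_force: [-0.3, -0.0, 1.2]
finger_gap: 0.0639
```

```bash
python3 - <<'E'
from look import *
s,i,p,d=look('w11')
plan(s,.5442,.0125,.086,84.55)
E
```

```text
t 13.4 pos [0.5452 0.0128 0.105 ] head 84.7 toolx [ 0.092  0.996 -0.   ] tooly [ 0.001 -0.    -1.   ] F [-0.3 -0.   1.2] T [-0.02  0.01 -0.01] gap 0.0639 q [-0.19  0.26  1.78  0.    1.09 -1.67]
units [-0.033, -0.012, -0.635] turn -0.03
```

View pics/w11.png

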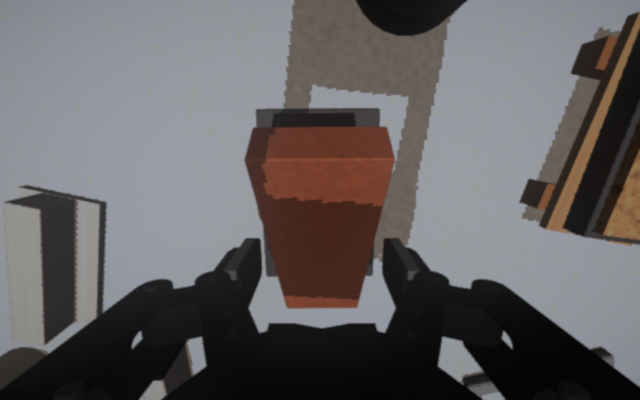

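Call:
apply_moves(
  motion=[
    [-0.03, 0, -0.3, 0],
    [0, 0, -0.23, 0],
    [0, 0, -0.1, 0],
    [0, 0, 0, 0],
  ],
)

```text
t: 13.85
ee_pos: [0.5433, 0.0124, 0.0847]
ee_rot: [-0.522, -0.476, 0.476, 0.523]
ft_force: [-0.0, -0.7, 0.4]
finger_gap: 0.064
```

Call:
apply_moves(
  motion=[
    [0, 0, 0, 0],
    [0, 0, 0, 0],
    [0, 0, 0, 0],
    [0, 0, 0, 0],
    [0, 0, 0, 0],
  ],
  jaw=1,
)

```text
t: 14.35
ee_pos: [0.544, 0.0124, 0.0855]
ee_rot: [0.523, 0.476, -0.476, -0.523]
ft_force: [1.6, 0.6, -0.6]
finger_gap: 0.0525
```

Call:
apply_moves(
  motion=[
    [0, 0, 0.15, 0],
    [0, 0, 0.3, 0],
    [0, 0, 0.5, 0],
    [0, 0, 0.8, 0],
    [0, 0, 0.8, 0],
    [0, 0, 0.8, 0],
    [0, 0, 0.3, 0],
    [0, 0, 0, 0],
  ],
)

```text
t: 15.15
ee_pos: [0.5451, 0.0122, 0.1973]
ee_rot: [0.524, 0.477, -0.475, -0.522]
ft_force: [0.1, -0.5, -3.2]
finger_gap: 0.0526
```

```bash
python3 - <<'E'
from look import *
s,i,p,d=look('w12')
plan(s,.33,.42,.2)
C,S,n,L,w,a,k=slab_face(i,p,d,200,450,60,330);M=R.from_quat(s['ee_rot']).as_matrix();print('centre in tool',(S-s['ee_pos'])@M,'n',n,'tilt',np.degrees(np.arccos(n[2])),w,'yaw',np.degrees(np.arctan2(L[1],L[0])))
E
```

```text
t 15.15 pos [0.5451 0.0122 0.1973] head 84.67 toolx [ 0.093  0.996 -0.   ] tooly [ 0.004 -0.001 -1.   ] F [ 0.1 -0.5 -3.2] T [ 0.02 -0.02 -0.01] gap 0.0526 q [-0.2   0.14  1.72 -0.    1.27 -1.67]
units [-7.169, 13.593, 0.09] turn None
centre in tool [-3.33159699e-05 -1.16436269e-02 -6.10700503e-04] n [ 0.56620516 -0.04682403  0.8229333 ] tilt 34.62048411455672 (0.15022537112236023, 0.053003501147031784) yaw 174.52037098257162
```

View pics/w12.png

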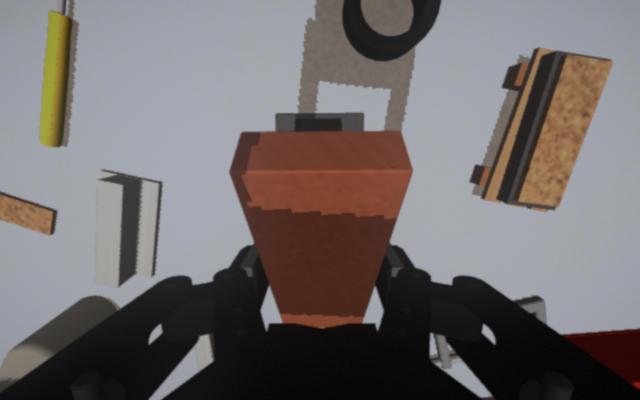

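Call:
apply_moves(
  motion=[
    [0, 0.3, 0.5, 0],
    [-0.2, 0.6, 0.3, 0],
    [-0.5, 0.9, 0, 0],
    [-0.5, 0.93, 0, 0],
    [-0.5, 0.93, 0, 0],
    [-0.5, 0.93, 0, 0],
    [-0.5, 0.93, 0, 0],
    [-0.5, 0.93, 0, 0],
    [-0.5, 0.93, 0, 0],
    [-0.5, 0.93, 0, 0],
    [-0.5, 0.93, 0, 0],
    [-0.5, 0.93, 0, 0],
  ],
)

```text
t: 16.4
ee_pos: [0.3863, 0.3188, 0.2187]
ee_rot: [-0.522, -0.476, 0.477, 0.523]
ft_force: [-0.2, -0.1, -3.9]
finger_gap: 0.0527
```

Call:
apply_moves(
  motion=[
    [-0.5, 0.93, 0, 0],
    [-0.5, 0.93, 0, 0],
    [-0.5, 0.93, 0, 0],
    [-0.47, 0.6, 0, 0],
    [-0.2, 0.3, 0, 0],
    [0, 0, 0, 0],
    [0, 0, 0, 0],
  ],
)

```text
t: 17.1
ee_pos: [0.3229, 0.4277, 0.2187]
ee_rot: [0.523, 0.476, -0.477, -0.522]
ft_force: [0.3, 0.3, -3.1]
finger_gap: 0.0531
```

```bash
python3 - <<'E'
from look import *
s,i,p,d=look('w13')
plan(s,.33,.42,.055)
C,S,n,L,w,a,k=slab_face(i,p,d,200,450,60,330);M=R.from_quat(s['ee_rot']).as_matrix();print('centre in tool',(S-s['ee_pos'])@M,'n',n,'tilt',np.degrees(np.arccos(n[2])),w,'yaw',np.degrees(np.arctan2(L[1],L[0])))
E
```

```text
t 17.1 pos [0.3229 0.4277 0.2187] head 84.67 toolx [ 0.093  0.996 -0.001] tooly [-0.    -0.001 -1.   ] F [ 0.3  0.3 -3.1] T [-0.01  0.09 -0.05] gap 0.0531 q [ 0.7   0.11  1.72 -0.    1.32 -0.77]
units [0.237, -0.256, -5.458] turn None
centre in tool [ 0.00034973 -0.01195695 -0.00022605] n [ 0.56980828 -0.04811313  0.82036799] tilt 34.87835167539094 (0.14898382127285004, 0.05356685444712639) yaw 175.958653334438
```

View pics/w13.png

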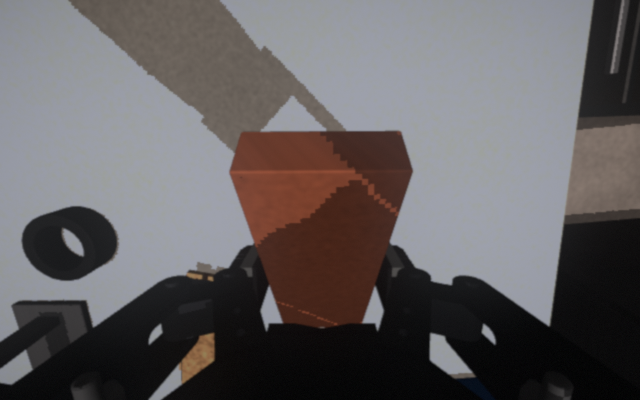

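Call:
apply_moves(
  motion=[
    [0, 0, -0.6, 0],
    [0, 0, -0.9, 0],
    [0, 0, -0.9, 0],
    [0, 0, -0.9, 0],
    [0, 0, -0.9, 0],
    [0, 0, -0.8, 0],
    [0, 0, -0.5, 0],
    [0, 0, -0.2, 0],
    [0, 0, -0.1, 0],
    [0, 0, -0.1, 0],
    [0, 0, -0.1, 0],
    [0, 0, 0, 0],
  ],
)

```text
t: 18.35
ee_pos: [0.3235, 0.4289, 0.0399]
ee_rot: [0.523, 0.477, -0.475, -0.523]
ft_force: [1.0, -1.0, -0.0]
finger_gap: 0.0526
```

```bash
python3 - <<'E'
from look import *
s,i,p,d=look('w14')
plan(s,.33,.42,-.0017)
C,S,n,L,w,a,k=slab_face(i,p,d,200,450,60,330);M=R.from_quat(s['ee_rot']).as_matrix();print('centre in tool',(S-s['ee_pos'])@M,'n',n,'tilt',np.degrees(np.arccos(n[2])),w,'yaw',np.degrees(np.arctan2(L[1],L[0])))
E
```

```text
t 18.35 pos [0.3235 0.4289 0.0399] head 84.67 toolx [0.093 0.996 0.001] tooly [ 0.002  0.001 -1.   ] F [ 1. -1. -0.] T [-0.06 -0.09  0.01] gap 0.0526 q [ 0.7   0.35  1.83 -0.    0.96 -0.77]
units [0.217, -0.296, -1.388] turn None
centre in tool [-0.00032261 -0.01197051 -0.00024098] n [ 0.56569629 -0.04981646  0.82310754] tilt 34.60290825792897 (0.14829353988170624, 0.0535595566034317) yaw 174.92781135722717
```

Touching now. Press on slowly.

Call:
apply_moves(
  motion=[
    [0, 0, -0.1, 0],
    [0, 0, -0.1, 0],
    [0, 0, -0.1, 0],
    [0, 0, 0, 0],
  ],
)

```text
t: 18.8
ee_pos: [0.3203, 0.4298, 0.0322]
ee_rot: [-0.521, -0.476, 0.477, 0.524]
ft_force: [-17.0, 1.4, 20.4]
finger_gap: 0.0528
```

```bash
cat > chk.py <<'E'
from look import *
import sys
s,i,p,d=look(sys.argv[1])
plan(s,.33,.42,-.0017)
C,S,n,L,w,a,k=slab_face(i,p,d,200,450,60,330);M=R.from_quat(s['ee_rot']).as_matrix();print('centre',S.round(4),'in tool',((S-s['ee_pos'])@M).round(4),'n',n,'tilt',np.degrees(np.arccos(n[2])),w,'yaw',np.degrees(np.arctan2(L[1],L[0])))
E
python3 chk.py w15
```

```text
t 18.8 pos [0.3203 0.4298 0.0322] head 84.69 toolx [0.092 0.996 0.001] tooly [-0.003  0.002 -1.   ] F [-17.    1.4  20.4] T [-0.03  2.07 -0.12] gap 0.0528 q [ 0.71  0.37  1.83  0.    0.94 -0.77]
units [0.324, -0.326, -1.129] turn None
centre [0.3123 0.4305 0.0497] in tool [ 0.     -0.0175  0.0081] n [ 0.47762907 -0.0448288   0.87741715] tilt 28.66765181015231 (0.12983907759189606, 0.0533703975379467) yaw 174.88383560113664
```

Call:
apply_moves(
  motion=[
    [-0.1, 0.01, -0.1, 0],
    [-0.07, 0.01, -0.1, 0],
    [-0.07, 0, -0.1, 0],
    [-0.06, 0, -0.1, 0],
    [0, 0, 0, 0],
  ],
)

```text
t: 19.35
ee_pos: [0.3129, 0.4304, 0.0196]
ee_rot: [-0.522, -0.477, 0.476, 0.523]
ft_force: [-9.4, 1.5, 11.6]
finger_gap: 0.0528
```

```bash
python3 chk.py w16
```

```text
t 19.35 pos [0.3129 0.4304 0.0196] head 84.71 toolx [0.092 0.996 0.002] tooly [-0.     0.002 -1.   ] F [-9.4  1.5 11.6] T [0.18 0.89 0.09] gap 0.0528 q [ 0.72  0.38  1.85  0.    0.91 -0.76]
units [0.568, -0.346, -0.71] turn None
centre [0.2971 0.4318 0.0392] in tool [ 0.     -0.0197  0.0159] n [ 0.31694085 -0.03048477  0.94795526] tilt 18.566406088922108 (0.11212854087352753, 0.05370024964213371) yaw 175.01970282564537
```

View pics/w16.png

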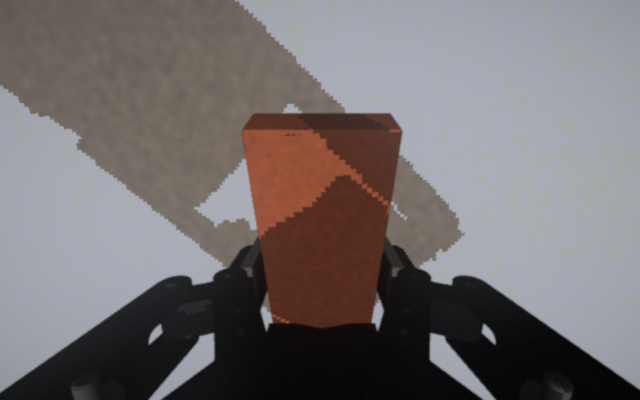

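Call:
apply_moves(
  motion=[
    [-0.05, 0, -0.1, 0],
    [-0.04, 0, -0.1, 0],
    [-0.03, 0, -0.1, 0],
    [-0.03, 0, -0.1, 0],
    [-0.02, 0, -0.1, 0],
    [0, 0, 0, 0],
  ],
)

```text
t: 20.0
ee_pos: [0.3088, 0.4305, 0.0044]
ee_rot: [-0.522, -0.477, 0.475, 0.523]
ft_force: [-6.0, 3.4, 6.2]
finger_gap: 0.0529
```

```bash
python3 chk.py w17
```

```text
t 20.0 pos [0.3088 0.4305 0.0044] head 84.71 toolx [0.092 0.996 0.003] tooly [ 0.001  0.003 -1.   ] F [-6.   3.4  6.2] T [0.41 0.4  0.15] gap 0.0529 q [ 0.72  0.4   1.85  0.    0.88 -0.76]
units [0.708, -0.351, -0.203] turn None
centre [0.2891 0.4322 0.0222] in tool [-0.0001 -0.0178  0.0197] n [ 0.12562176 -0.01345634  0.99198695] tilt 7.258169636724498 (0.102578304708004, 0.05391825735569) yaw 174.73288224014593
```

Call:
apply_moves(
  motion=[
    [-0.01, 0, -0.08, 0],
    [-0.01, 0, -0.06, 0],
    [0, 0, 0, 0],
  ],
)

```text
t: 20.35
ee_pos: [0.3082, 0.4303, 0.0001]
ee_rot: [-0.522, -0.477, 0.475, 0.523]
ft_force: [-5.9, 1.8, 5.7]
finger_gap: 0.0529
```

```bash
python3 chk.py w18
```

```text
t 20.35 pos [3.082e-01 4.303e-01 1.000e-04] head 84.71 toolx [0.092 0.996 0.003] tooly [ 0.001  0.002 -1.   ] F [-5.9  1.8  5.7] T [0.28 0.26 0.12] gap 0.0529 q [ 0.72  0.41  1.86  0.    0.87 -0.76]
units [0.728, -0.344, -0.061] turn None
centre [0.2882 0.432  0.0171] in tool [-0.0001 -0.017   0.02  ] n [ 0.07290955 -0.00795774  0.99730681] tilt 4.2059943786476195 (0.10124947875738144, 0.05375901609659195) yaw 174.7261018772258
```

Call:
apply_moves(
  motion=[
    [0, 0, -0.05, 0],
    [0, 0, -0.04, 0],
    [0, 0, 0, 0],
  ],
)

```text
t: 20.7
ee_pos: [0.3079, 0.4302, -0.0025]
ee_rot: [-0.522, -0.477, 0.476, 0.523]
ft_force: [-7.4, 1.1, 8.2]
finger_gap: 0.0526
```

```bash
python3 chk.py w19
```

```text
t 20.7 pos [ 0.3079  0.4302 -0.0025] head 84.7 toolx [0.092 0.996 0.002] tooly [ 0.001  0.002 -1.   ] F [-7.4  1.1  8.2] T [0.21 0.32 0.13] gap 0.0526 q [ 0.72  0.42  1.86  0.    0.87 -0.75]
units [0.735, -0.342, 0.027] turn None
centre [0.2879 0.4319 0.0139] in tool [-0.0002 -0.0165  0.0201] n [ 0.04082114 -0.00501452  0.99915389] tilt 2.357124790114168 (0.10026772320270538, 0.0539880245923996) yaw 174.7320992058252
```

Call:
apply_moves(
  motion=[
    [0, 0, -0.03, 0],
    [0, 0, -0.02, 0],
    [0, 0, 0, 0],
  ],
)

```text
t: 21.05
ee_pos: [0.3079, 0.4302, -0.0034]
ee_rot: [-0.522, -0.477, 0.476, 0.523]
ft_force: [-9.0, -0.6, 14.0]
finger_gap: 0.0524
```

```bash
python3 chk.py w20
```

```text
t 21.05 pos [ 0.3079  0.4302 -0.0034] head 84.7 toolx [0.092 0.996 0.002] tooly [ 0.001  0.002 -1.   ] F [-9.  -0.6 14. ] T [-0.26  0.56 -0.07] gap 0.0524 q [ 0.72  0.42  1.86  0.    0.87 -0.75]
units [0.736, -0.341, 0.056] turn None
centre [0.2878 0.4319 0.0129] in tool [-0.0001 -0.0163  0.0202] n [ 0.03047515 -0.00382594  0.9995282 ] tilt 1.7600807422999802 (0.09993305057287216, 0.054015014320611954) yaw 174.73412710675166
```

Call:
apply_moves(
  motion=[
    [0, 0, 0.02, 0],
    [0, 0, 0, 0],
    [0, 0, 0, 0],
    [0, 0, 0, 0],
  ],
  jaw=-0.5,
)

```text
t: 21.5
ee_pos: [0.3082, 0.4287, -0.0049]
ee_rot: [0.523, 0.476, -0.476, -0.523]
ft_force: [-0.6, -0.6, -0.6]
finger_gap: 0.064
```

Call:
apply_moves(
  motion=[
    [0, 0, 0.3, 0],
    [0, 0, 0.6, 0],
    [0, 0, 0.9, 0],
    [0, 0, 0.9, 0],
    [0, 0, 0.9, 0],
    [0, 0, 0.9, 0],
    [0, 0, 0.5, 0],
    [0, 0, 0, 0],
  ],
)

```text
t: 22.3
ee_pos: [0.3096, 0.4301, 0.1484]
ee_rot: [0.523, 0.478, -0.474, -0.523]
ft_force: [0.2, 0.1, 0.2]
finger_gap: 0.0641
```

```bash
python3 chk.py w21; python3 - <<'E'
from h import *
t=np.load('w21.npz');m,o=zrect(t,t['d'],.014,.026,.02,(.308,.43));print(o)
E
```

```text
t 22.3 pos [0.3096 0.4301 0.1484] head 84.66 toolx [0.093 0.996 0.004] tooly [ 0.004  0.004 -1.   ] F [0.2 0.1 0.2] T [-0.05  0.03  0.02] gap 0.0641 q [ 0.72  0.17  1.8  -0.    1.17 -0.75]
units [0.681, -0.337, -5.003] turn None
centre [0.3119 0.4299 0.01  ] in tool [-0.0006  0.1384 -0.0018] n [ 7.06720921e-04 -9.31342310e-04  9.99999317e-01] tilt 0.06698593600063733 (0.14765411615371704, 0.052530691027641296) yaw 174.84568075408873
zmed 0.02
[((320.5, 192.0), array([ 0.3117,  0.4297,  0.1491,  0.0538, -5.1456]))]
```

View pics/w21.png

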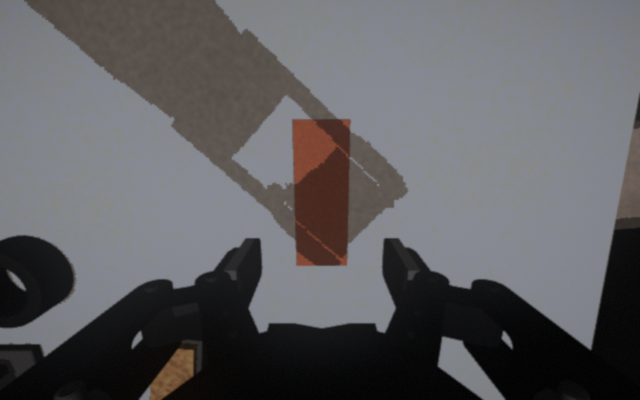

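Call:
apply_moves(
  motion=[
    [0.07, -0.01, -0.6, 0.04],
    [0, 0, -0.9, 0],
    [0, 0, -0.9, 0],
    [0, 0, -0.9, 0],
    [0, 0, -0.7, 0],
    [0, 0, -0.4, 0],
    [0, 0, 0, 0],
    [0, 0, 0, 0],
  ],
)

```text
t: 23.15
ee_pos: [0.3102, 0.4285, 0.0132]
ee_rot: [-0.522, -0.477, 0.477, 0.522]
ft_force: [-1.2, -0.6, 0.6]
finger_gap: 0.0637
```

```bash
python3 - <<'E'
from look import *
s=r.get_state()
plan(s,.3117,.4297,-.0006,84.85)
E
```

```text
t 23.15 pos [0.3102 0.4285 0.0132] head 84.86 toolx [ 0.09   0.996 -0.   ] tooly [-0. -0. -1.] F [-1.2 -0.6  0.6] T [0.03 0.05 0.02] gap 0.0637 q [ 0.72  0.39  1.85 -0.    0.9  -0.76]
units [0.051, 0.04, -0.46] turn -0.002
```

Call:
apply_moves(
  motion=[
    [0.04, 0.03, -0.25, 0],
    [0, 0, -0.15, 0],
    [0, 0, -0.04, 0],
    [0, 0, 0, 0],
    [0, 0, 0, 0],
  ],
)

```text
t: 23.65
ee_pos: [0.3115, 0.4295, 0.0002]
ee_rot: [0.522, 0.477, -0.477, -0.522]
ft_force: [-0.4, 0.4, 0.5]
finger_gap: 0.0638
```

Call:
apply_moves(
  motion=[
    [0, 0, 0, 0],
    [0, 0, 0, 0],
    [0, 0, 0, 0],
    [0, 0, 0, 0],
    [0, 0, 0, 0],
  ],
  jaw=1,
)

```text
t: 24.15
ee_pos: [0.3118, 0.4299, 0.0006]
ee_rot: [-0.522, -0.478, 0.477, 0.522]
ft_force: [-1.3, 0.6, 6.4]
finger_gap: 0.0529
```

Call:
apply_moves(
  motion=[
    [0, 0, 0.2, 0],
    [0, 0, 0.4, 0],
    [0, 0, 0.8, 0],
    [0, 0, 0.9, 0],
    [0, 0, 0.9, 0],
    [0, 0, 0.9, 0],
    [0, 0, 0.5, 0],
    [0, 0, 0, 0],
    [0, 0, 0, 0],
  ],
)

```text
t: 25.05
ee_pos: [0.3111, 0.4291, 0.1379]
ee_rot: [0.522, 0.477, -0.477, -0.522]
ft_force: [0.4, -0.4, -4.4]
finger_gap: 0.0524
```

```bash
python3 - <<'E'
from look import *
s,i,p,d=look('w22')
plan(s,.5106,.2511,.14,76.61)
M=R.from_quat(s['ee_rot']).as_matrix();q=(cloud(i,d)-s['ee_pos'])@M
m=cv2.erode(mask(p,'terra'),np.ones((3,3)));k=(m>0)&(d>0)&(q[...,1]<-.01)&(q[...,1]>-.03);g=q[k]
print('top y plane',np.linalg.lstsq(np.c_[g[:,0],g[:,2],np.ones(len(g))],g[:,1],rcond=None)[0],'z',g[:,2].min(),g[:,2].max(),'x',g[:,0].min(),g[:,0].max())
E
```

```text
t 25.05 pos [0.3111 0.4291 0.1379] head 84.86 toolx [ 0.09   0.996 -0.   ] tooly [-0. -0. -1.] F [ 0.4 -0.4 -4.4] T [ 0.01 -0.02  0.02] gap 0.0524 q [ 0.72  0.19  1.8  -0.    1.15 -0.76]
units [6.651, -5.933, 0.071] turn -1.65
top y plane [ 0.00063236 -0.00148608 -0.01929488] z -0.032921609499398145 0.07373471388416314 x -0.026379143340654398 0.02609533329152982
```

View pics/w22.png

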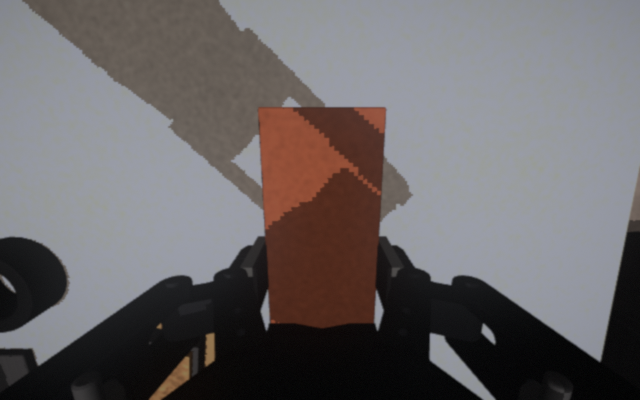

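Call:
apply_moves(
  motion=[
    [0.3, -0.3, 0, 0],
    [0.7, -0.6, 0, -0.2],
    [0.8, -0.7, 0, -0.3],
    [0.8, -0.75, 0, -0.3],
    [0.8, -0.75, 0, -0.3],
    [0.8, -0.75, 0, -0.3],
    [0.8, -0.75, 0, -0.25],
    [0.8, -0.7, 0, 0],
    [0.5, -0.4, 0, 0],
    [0.25, -0.2, 0, 0],
    [0, 0, 0, 0],
    [0, 0, 0, 0],
  ],
)

```text
t: 26.3
ee_pos: [0.5069, 0.2529, 0.1375]
ee_rot: [-0.554, -0.438, 0.439, 0.555]
ft_force: [-0.6, 0.2, -2.8]
finger_gap: 0.0528
```

```bash
python3 - <<'E'
from look import *
s=r.get_state()
plan(s,.5106,.2511,.069,76.61)
E
```

```text
t 26.3 pos [0.5069 0.2529 0.1375] head 76.63 toolx [ 0.231  0.973 -0.   ] tooly [-0.002  0.    -1.   ] F [-0.6  0.2 -2.8] T [0.02 0.05 0.05] gap 0.0528 q [ 0.25  0.26  1.71  0.    1.17 -1.08]
units [0.124, -0.06, -2.283] turn -0.005
```

Call:
apply_moves(
  motion=[
    [0.11, -0.05, -0.4, 0],
    [0, 0, -0.6, 0],
    [0, 0, -0.6, 0],
    [0, 0, -0.4, 0],
    [0, 0, -0.2, 0],
    [0, 0, 0, 0],
    [0, 0, 0, 0],
  ],
)

```text
t: 27.0
ee_pos: [0.5115, 0.2512, 0.0724]
ee_rot: [0.555, 0.439, -0.438, -0.555]
ft_force: [0.0, 0.3, -3.1]
finger_gap: 0.0529
```

```bash
python3 - <<'E'
from look import *
s,i,p,d=look('w23')
plan(s,.5106,.2511,.0587,76.61)
pc=cloud(i,d);q=pc[(d>0)&(mask(p,'terra')>0)&(np.hypot(pc[...,0]-.51,pc[...,1]-.25)<.1)];zt=np.median(q[:,2]);print('zt',zt)
sheet_vs_slab(np.load('w23.npz'),zt)
E
```

```text
t 27.0 pos [0.5115 0.2512 0.0724] head 76.63 toolx [0.231 0.973 0.   ] tooly [ 0.001  0.    -1.   ] F [ 0.   0.3 -3.1] T [ 0.06 -0.01  0.02] gap 0.0529 q [ 0.25  0.36  1.73  0.    1.04 -1.09]
units [-0.031, -0.003, -0.458] turn -0.004
zt 0.09175157510217122
slab 0 l 0 z nan
sheet 25501 l [-0.0732  0.0328] z 0.0918
   l -0.07 w -0.0271 0.0272 mid 0.0001
   l -0.05 w -0.0271 0.0272 mid 0.0
   l 0.03 w -0.0266 0.0266 mid -0.0
  return _methods._mean(a, axis=axis, dtype=dtype,
  ret = ret.dtype.type(ret / rcount)
```

View pics/w23.png

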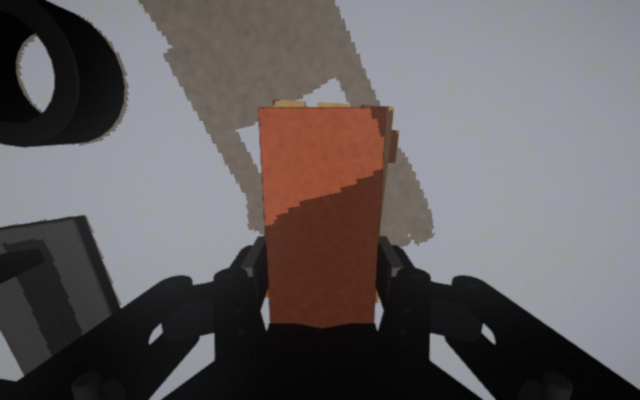

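Call:
apply_moves(
  motion=[
    [-0.049, 0.012, -0.12, 0],
    [0, 0, -0.1, 0],
    [0, 0, 0, 0],
    [0, 0, 0, 0],
  ],
)

```text
t: 27.45
ee_pos: [0.5097, 0.2512, 0.0654]
ee_rot: [-0.555, -0.438, 0.438, 0.555]
ft_force: [-0.0, -0.0, -3.1]
finger_gap: 0.0527
```

```bash
python3 - <<'E'
from look import *
s,i,p,d=look('w24')
plan(s,.5106,.2511,.0587,76.61)
pc=cloud(i,d);q=pc[(d>0)&(mask(p,'terra')>0)&(np.hypot(pc[...,0]-.51,pc[...,1]-.25)<.1)];zt=np.median(q[:,2]);print('zt',zt)
sheet_vs_slab(np.load('w24.npz'),zt)
E
```

```text
t 27.45 pos [0.5097 0.2512 0.0654] head 76.6 toolx [ 0.232  0.973 -0.   ] tooly [-0. -0. -1.] F [-0.  -0.  -3.1] T [-0.02 -0.01 -0.01] gap 0.0527 q [ 0.25  0.37  1.74  0.    1.03 -1.09]
units [0.032, -0.004, -0.222] turn 0.001
zt 0.08468279889706536
slab 0 l 0 z nan
sheet 25495 l [-0.075   0.0309] z 0.0847
   l -0.07 w -0.0274 0.0268 mid -0.0003
   l -0.05 w -0.0275 0.0267 mid -0.0004
   l 0.03 w -0.0238 0.0251 mid 0.0007
  return _methods._mean(a, axis=axis, dtype=dtype,
  ret = ret.dtype.type(ret / rcount)
```

Call:
apply_moves(
  motion=[
    [0.005, 0.01, -0.1, 0],
    [0, 0, -0.07, 0],
    [0, 0, -0.04, 0],
    [0, 0, -0.02, 0],
    [0, 0, 0, 0],
    [0, 0, 0, 0],
  ],
)

```text
t: 28.1
ee_pos: [0.5097, 0.2515, 0.0587]
ee_rot: [-0.555, -0.438, 0.438, 0.555]
ft_force: [-3.7, -1.4, 2.0]
finger_gap: 0.0525
```

```bash
python3 - <<'E' 2>/dev/null
from look import *
s,i,p,d=look('w25')
plan(s,.5106,.2511,.0587,76.61)
sheet_vs_slab(np.load('w25.npz'),.078)
E
```

```text
t 28.1 pos [0.5097 0.2515 0.0587] head 76.62 toolx [ 0.231  0.973 -0.   ] tooly [-0. -0. -1.] F [-3.7 -1.4  2. ] T [-0.15  0.47  0.  ] gap 0.0525 q [ 0.25  0.38  1.74 -0.    1.02 -1.09]
units [0.031, -0.015, 0.0] turn -0.001
slab 0 l 0 z nan
sheet 25482 l [-0.075   0.0309] z 0.078
   l -0.07 w -0.0272 0.0271 mid -0.0001
   l -0.05 w -0.0274 0.0271 mid -0.0002
   l 0.03 w -0.026 0.0266 mid 0.0003
```

Call:
apply_moves(
  motion=[
    [0, 0, 0, 0],
    [0, 0, 0, 0],
    [0, 0, 0, 0],
    [0, 0, 0, 0],
  ],
  jaw=-0.5,
)

```text
t: 28.55
ee_pos: [0.5101, 0.2516, 0.0586]
ee_rot: [0.555, 0.438, -0.438, -0.555]
ft_force: [-0.3, 0.0, -0.0]
finger_gap: 0.0638
```

Call:
apply_moves(
  motion=[
    [0, 0, 0.3, 0],
    [0, 0, 0.6, 0],
    [0, 0, 0.9, 0],
    [0, 0, 0.9, 0],
    [0, 0, 0.9, 0],
    [0, 0, 0.9, 0],
    [0, 0, 0.9, 0],
    [0, 0, 0.5, 0],
    [0, 0, 0, 0],
    [0, 0, 0, 0],
  ],
)

```text
t: 29.55
ee_pos: [0.5095, 0.2515, 0.2348]
ee_rot: [-0.555, -0.438, 0.438, 0.555]
ft_force: [0.1, -0.4, 0.0]
finger_gap: 0.0639
```

```bash
python3 - <<'E' 2>/dev/null
from look import *
s,i,p,d=look('w26')
plan(s)
sheet_vs_slab(np.load('w26.npz'),.078)
m,o=zrect(i,d,.073,.083,.078,(.51,.25));print(o)
look('s26','scene')
E
```

```text
t 29.55 pos [0.5095 0.2515 0.2348] head 76.61 toolx [ 0.232  0.973 -0.   ] tooly [-0.001 -0.    -1.   ] F [ 0.1 -0.4  0. ] T [-0.04  0.05  0.01] gap 0.0639 q [ 0.25  0.16  1.62  0.    1.36 -1.09]
units [None, None, None] turn None
slab 0 l 0 z nan
sheet 6609 l [-0.0747  0.0731] z 0.078
   l -0.07 w -0.0269 0.0265 mid -0.0002
   l -0.05 w -0.0271 0.0269 mid -0.0001
   l 0.03 w -0.0269 0.0266 mid -0.0002
   l 0.05 w -0.027 0.027 mid 0.0
zmed 0.078
[((321.4999694824219, 185.49998474121094), array([  0.5098,   0.2512,   0.1478,   0.0538, -13.3654]))]
```

View pics/w26.png

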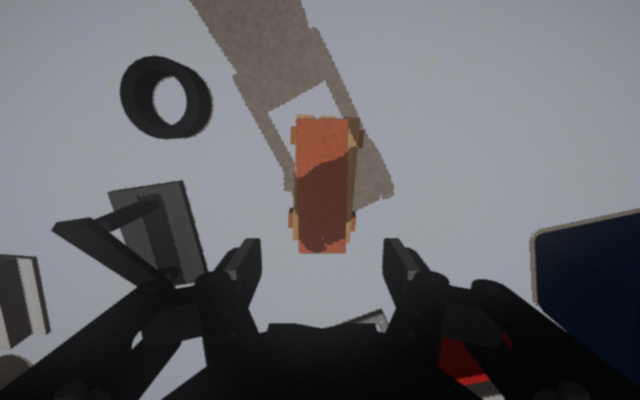

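View pics/s26.png

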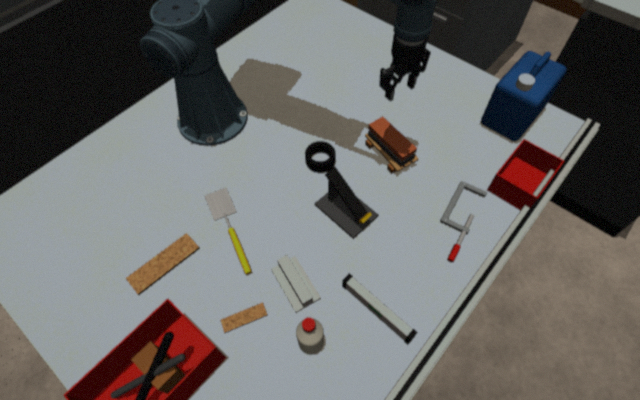

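```bash
python3 -c "
from plant import r
print(r.sign_off())"
```

```text
the job is handed in; nothing more can be done
None
```

The stack is done and handed in at about 29.7 s of the 61 s allowed. The cork sheet lies on the dark slab and the terracotta slab lies on the cork.

- **Cork sheet:** I took the 140 mm sheet off the trestle and set it down with about 4.5 N of contact. After release it was within about 0.5 mm of centred on the dark slab, and square to it. The dark slab measured in the same place before and after.
- **Terracotta slab:** the moves could not tilt the tool, so I gripped the slab with the tool vertical and carried it to clear table. I pressed it flat there (up to about 20 N on the wrist), gripped it again level and set it on the cork. At that intermediate release it was still about 1.8° off level, so its raised end dropped roughly 4–5 mm onto the table.
- **Final check:** the slab's top is 78 mm above the table, as it should be. Its centre is about 0.8 mm from the dark slab's and its yaw is within 0.1°.
- **Not re-measured at the end:** with the terracotta slab on top, the last picture gave no reading of the dark slab or the cork.
- **Rest of the table:** nothing else appears moved in the last scene picture. I compared that by eye and did not measure each item. The gripper was clear of everything at hand-in.

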